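# Pack the short foot of a rocking light box

## Robot

A 6-joint arm with a two-finger parallel gripper is mounted at the origin on the work surface. World frame = base frame: x ahead of the robot, y to its left, z up, the work surface at z = 0. Lengths are in m, angles in rad, forces in N, time in s.
With the tool pointing down it reaches from about 0.2 to 0.875 m from the base axis. Payload 3.4 kg.
Tool frame: the origin (TCP) lies between the finger pads; the fingertips stand 25 mm ahead of it and the grasp point (between the pads) lies 6 mm ahead of it (r.nose_length is the z of the fingertips in the tool frame, in m); z points along the fingers, x is the direction in which the jaws open and shut, and the axes are right-handed (so a half turn about z gives the same grasp; the last joint's range is limited). The gripper opens to 94 mm and grips with 3 to 60 N. Pads are 16 mm wide; open, the fingers measure 119 mm over their backs; the gripper's body (75 mm by 177 mm) begins 78 mm behind the grasp point.
Start: joints at [-1.223, 0.276, 1.505, -0, 1.361, -0.121], TCP at [0.26, -0.513, 0.198] pointing down, gripper open.
Joint ranges: [-2.89, 2.89], [-0.75, 2.08], [0.22, 2.7], [-1.18, 4.32], [0.11, 2.71], [-2.7, 2.7]. Speed limits (rad/s): [2.57, 2.57, 3.14, 3.14, 3.14, 3.14].

## Interface

Orientations are given as a unit quaternion [w, x, y, z].
In Python, from plant import r, gripper_to, inverse_kinematics, vision, models, telemetry gives the robot as it stands. Calls block until the motion is done:
- r.move_to(position, orientation): joint-space move of the TCP to a pose.
- r.move_l(position, rot=None, vel=0.15, guard=None): straight line of the TCP; rot=None keeps the orientation; vel is the mean speed in m/s. With guard (N) it stops when the force on the tool has changed by that much, and returns True; else False.
- r.movej(angles): joint-space move.
- gripper_to(opening, f_grip=None): finger opening in m; f_grip is the grip in N (None keeps the last); returns when the fingers have stopped.
- r.hold(seconds).
- inverse_kinematics(position, orientation): joint angles nearest the present ones, or None.
- vision.snapshot(name): name is "scene" or "top" or "wrist"; returns the picture (480x640x3 uint8, red, green, blue); there is no depth.
- vision.get_calibration(name): a dict with "fx", "fy", "cx", "cy" (pixels), "position" and "orientation" of the camera in the world. Camera axes: x right, y down, z forward; pixel columns grow to the right and rows downward; lengths in m; the calibration is good to about 2 mm. The wrist camera is an equidistant fisheye: a pixel r from the principal point sees the ray r / f radians off the axis. A picture is of the moment at which its call begins: read the wrist's pose just before it. get_calibration takes no time and is no camera call; for the wrist camera it gives the pose at the moment of the call.
A pose or a line that the arm cannot do raises r.PlanningError and nothing moves.
- r.sign_off(): hands the job in, once; it reports no verdict.
Trained networks look in the newest picture that a camera, given by its name, has taken for a name from the list of things; names that differ only in an ending like _2 or _b are one class to them, and where a whole thing is asked for, a point or a joint stands for the part that bears it (a point fixed in the world has none). Each returns a list of dicts, best first, with "score" (0 to 1); they miss things now and then, are a little off and sometimes report something else, mostly with a low value. They report only what shows in the picture. A call takes as long as a camera call.
- models.boxes_of(thing, camera): "at" ([x, y, z] in m, in world coordinates, good to about 4 mm: the middle of the surface that is visible of it).
- models.regions_of(thing, camera): "pixels" (480x640 bool, what is visible of it).
- models.mark_of(thing, camera): "at" ([x, y, z] in m, in world coordinates, good to about 4 mm: a listed point, or the origin of a listed thing).
Readings, each from a call of its own:
- telemetry.current_t(): time.
- telemetry.current_joints(): joint angles.
- telemetry.current_dq(): joint speeds.
- telemetry.current_joint_efforts(): joint torques, N m.
- telemetry.current_ee_pos(): TCP position.
- telemetry.current_tool_rot(): TCP orientation.
- telemetry.current_wrist_force(): force on the tool from outside, world axes, zero at the start.
- telemetry.current_torque(): the same for the moment, N m.
- telemetry.current_opening(): finger opening in m.
Only numpy, scipy, OpenCV 4.12 (cv2) and the standard library are available. Lean on these libraries where they do the work, as an engineer would, in place of code of your own. Each camera call takes 0.05 s, during which the arm holds its last target.

## Task

The light box rocks because its short foot, the one at the far right corner as seen from the robot, hangs clear of the steel plate below it. Slide the loose grey packers under that foot one at a time, each laid flat on the last and pushed fully home against the plate's upturned end, until the foot bears firmly on them; use no more than it needs. Then press down on that corner's lug by hand, firmly but gently (about 8 N), to prove it no longer rocks, let go, and leave everything else on the bench alone.

Things in the scene. Friction and masses are not known exactly. Their poses are not given: they have to be found in the camera images.
- foot_axis (a point): Fixed point on the short foot's axis, at the height of its underside when unpressed (18.8 to 19.6 mm above the bench). Axes: x along the box's right side towards its far end, y from the foot inwards under the box, z up. Packers go in along +y from the open bench at -y, length along y, middle on this x, and end with their centres 28 mm at -y. The last one takes 5 to 20 N.
- foot: The short foot: black rubber disc 36 mm across, lower edge bevelled (3 mm high, 7 mm in), flat underside 22 mm across; origin at its centre. Springy, 5 N per mm, gives up to 4 mm upwards. The last packer is 0.4 to 1.2 mm thicker than the gap left and pushes in under the bevel, squeezing the rubber; one too many will not go in. Over 40 N damages it.
- fence (a point): Foot of the fence (upturned end of the steel plate) on the foot's middle line, 27 mm inside (+y of) the foot axis, at bench height. The fixed plate under the short foot is 60 mm wide, runs from the fence to 53 mm outside the foot axis, and is 2 or 8 mm thick (varies; its twin under the near foot is the other): 3 packers are needed over 2 mm, 2 over 8 mm. Fence 21 mm above plate.
- lug_top (a point): Where to press: top of the steel lug that carries the short foot, 2 mm outside the foot axis, 60 mm above the bench. The lug is a flat bar 40 mm wide (x), 12 mm thick, sticking out 50 mm from the box's right side; this point is 20 mm from its outer end. The box (220 x 280 mm) begins 30 mm inside (+y of) it and its top stands 17 to 23 mm above it. Keep under 40 N.
- lightbox (a joint): Rocking angle of the light box in rad: 0 at rest (within 0.004), growing as the short foot's corner goes down, up to 0.075; 0.01 rad is 1.45 mm at the short foot. About 3 N on the lug starts it rocking; let go, it returns to 0.
- packer0_mid (a point): Centre (half-way up) of a loose grey plastic packer, a flat strip 28 (x) x 110 (y) x 6 (z) mm, about 30 g, lying flat on the bench; y runs along it, either end may lead. All three are alike.
- packer0: The same packer as a body; origin at the centre of its underside.
- packer1_mid (a point): Centre (half-way up) of a loose grey plastic packer, a flat strip 28 (x) x 110 (y) x 6 (z) mm, about 30 g, lying flat on the bench; y runs along it, either end may lead. All three are alike.
- packer1: The same packer as a body; origin at the centre of its underside.
- packer2_mid (a point): Centre (half-way up) of a loose grey plastic packer, a flat strip 28 (x) x 110 (y) x 6 (z) mm, about 30 g, lying flat on the bench; y runs along it, either end may lead. All three are alike.
- packer2: The same packer as a body; origin at the centre of its underside.
- lathekin: Bystander, leave alone: flat wooden lathekin (a fid for smoothing lead), about 22 x 120 x 18, lying down; origin at its underside.
- tape: Bystander, leave alone: flat roll of copper tape, 90 across, 18 high; origin at its underside.
- mug: Bystander, leave alone: blue mug, 90 high; origin at its underside.
- flux: Bystander, leave alone: amber bottle, 140 high; origin at its underside.
- driver: Bystander, leave alone: screwdriver, lying down; origin at its underside.
- block: Bystander, leave alone: wooden block 60 x 100 x 35; origin at its underside.
- jar: Bystander, leave alone: glass jar with a brass cap, 80 high; origin at its underside.

How it is judged:
On the way, in this order (a step that is already met when the one before it is completed fails the run):
1. a first packer lies flat under the short foot, pushed home (((x of packer0_mid in the frame of foot_axis between -0.01 and 0.01 m and y of packer0_mid in the frame of foot_axis between -0.038 and -0.018 m and z of packer0_mid in the frame of foot_axis below 0 m and angle between packer0_mid's own z axis and vertical below 0.08 rad) or (x of packer1_mid in the frame of foot_axis between -0.01 and 0.01 m and y of packer1_mid in the frame of foot_axis between -0.038 and -0.018 m and z of packer1_mid in the frame of foot_axis below 0 m and angle between packer1_mid's own z axis and vertical below 0.08 rad) or (x of packer2_mid in the frame of foot_axis between -0.01 and 0.01 m and y of packer2_mid in the frame of foot_axis between -0.038 and -0.018 m and z of packer2_mid in the frame of foot_axis below 0 m and angle between packer2_mid's own z axis and vertical below 0.08 rad))), for 0.2 s.
2. a second packer lies on it, pushed home ((((x of packer0_mid in the frame of foot_axis between -0.01 and 0.01 m and y of packer0_mid in the frame of foot_axis between -0.038 and -0.018 m and z of packer0_mid in the frame of foot_axis below 0 m and angle between packer0_mid's own z axis and vertical below 0.08 rad) and (x of packer1_mid in the frame of foot_axis between -0.01 and 0.01 m and y of packer1_mid in the frame of foot_axis between -0.038 and -0.018 m and z of packer1_mid in the frame of foot_axis below 0 m and angle between packer1_mid's own z axis and vertical below 0.08 rad)) or ((x of packer0_mid in the frame of foot_axis between -0.01 and 0.01 m and y of packer0_mid in the frame of foot_axis between -0.038 and -0.018 m and z of packer0_mid in the frame of foot_axis below 0 m and angle between packer0_mid's own z axis and vertical below 0.08 rad) and (x of packer2_mid in the frame of foot_axis between -0.01 and 0.01 m and y of packer2_mid in the frame of foot_axis between -0.038 and -0.018 m and z of packer2_mid in the frame of foot_axis below 0 m and angle between packer2_mid's own z axis and vertical below 0.08 rad)) or ((x of packer1_mid in the frame of foot_axis between -0.01 and 0.01 m and y of packer1_mid in the frame of foot_axis between -0.038 and -0.018 m and z of packer1_mid in the frame of foot_axis below 0 m and angle between packer1_mid's own z axis and vertical below 0.08 rad) and (x of packer2_mid in the frame of foot_axis between -0.01 and 0.01 m and y of packer2_mid in the frame of foot_axis between -0.038 and -0.018 m and z of packer2_mid in the frame of foot_axis below 0 m and angle between packer2_mid's own z axis and vertical below 0.08 rad)))), for 0.2 s.
3. the lug is pressed with more than 5 N while the packed box rocks less than 0.012 rad ((((x of packer0_mid in the frame of foot_axis between -0.01 and 0.01 m and y of packer0_mid in the frame of foot_axis between -0.038 and -0.018 m and z of packer0_mid in the frame of foot_axis below 0 m and angle between packer0_mid's own z axis and vertical below 0.08 rad) and (x of packer1_mid in the frame of foot_axis between -0.01 and 0.01 m and y of packer1_mid in the frame of foot_axis between -0.038 and -0.018 m and z of packer1_mid in the frame of foot_axis below 0 m and angle between packer1_mid's own z axis and vertical below 0.08 rad)) or ((x of packer0_mid in the frame of foot_axis between -0.01 and 0.01 m and y of packer0_mid in the frame of foot_axis between -0.038 and -0.018 m and z of packer0_mid in the frame of foot_axis below 0 m and angle between packer0_mid's own z axis and vertical below 0.08 rad) and (x of packer2_mid in the frame of foot_axis between -0.01 and 0.01 m and y of packer2_mid in the frame of foot_axis between -0.038 and -0.018 m and z of packer2_mid in the frame of foot_axis below 0 m and angle between packer2_mid's own z axis and vertical below 0.08 rad)) or ((x of packer1_mid in the frame of foot_axis between -0.01 and 0.01 m and y of packer1_mid in the frame of foot_axis between -0.038 and -0.018 m and z of packer1_mid in the frame of foot_axis below 0 m and angle between packer1_mid's own z axis and vertical below 0.08 rad) and (x of packer2_mid in the frame of foot_axis between -0.01 and 0.01 m and y of packer2_mid in the frame of foot_axis between -0.038 and -0.018 m and z of packer2_mid in the frame of foot_axis below 0 m and angle between packer2_mid's own z axis and vertical below 0.08 rad))) and contact force between the fingers and lightbox_c0 above 5 N and value of joint lightbox below 0.012 rad), for 0.3 s.
At the end, for the whole second after the job is handed in: Two or three packers, as the gap needs, lie flat under the short foot, within 10 mm of the fence and of the foot's middle line; the foot bears on them (over 0.7 N); the box rests level; an unused packer is over 100 mm from the foot axis; all is still ((((x of packer0_mid in the frame of foot_axis between -0.01 and 0.01 m and y of packer0_mid in the frame of foot_axis between -0.038 and -0.018 m and z of packer0_mid in the frame of foot_axis below 0 m and angle between packer0_mid's own z axis and vertical below 0.08 rad) and (x of packer1_mid in the frame of foot_axis between -0.01 and 0.01 m and y of packer1_mid in the frame of foot_axis between -0.038 and -0.018 m and z of packer1_mid in the frame of foot_axis below 0 m and angle between packer1_mid's own z axis and vertical below 0.08 rad)) or ((x of packer0_mid in the frame of foot_axis between -0.01 and 0.01 m and y of packer0_mid in the frame of foot_axis between -0.038 and -0.018 m and z of packer0_mid in the frame of foot_axis below 0 m and angle between packer0_mid's own z axis and vertical below 0.08 rad) and (x of packer2_mid in the frame of foot_axis between -0.01 and 0.01 m and y of packer2_mid in the frame of foot_axis between -0.038 and -0.018 m and z of packer2_mid in the frame of foot_axis below 0 m and angle between packer2_mid's own z axis and vertical below 0.08 rad)) or ((x of packer1_mid in the frame of foot_axis between -0.01 and 0.01 m and y of packer1_mid in the frame of foot_axis between -0.038 and -0.018 m and z of packer1_mid in the frame of foot_axis below 0 m and angle between packer1_mid's own z axis and vertical below 0.08 rad) and (x of packer2_mid in the frame of foot_axis between -0.01 and 0.01 m and y of packer2_mid in the frame of foot_axis between -0.038 and -0.018 m and z of packer2_mid in the frame of foot_axis below 0 m and angle between packer2_mid's own z axis and vertical below 0.08 rad))) and contact force between foot and anything else above 0.7 N and value of joint lightbox below 0.004 rad and ((x of packer0_mid in the frame of foot_axis between -0.01 and 0.01 m and y of packer0_mid in the frame of foot_axis between -0.038 and -0.018 m and z of packer0_mid in the frame of foot_axis below 0 m and angle between packer0_mid's own z axis and vertical below 0.08 rad) or horizontal distance between packer0_mid and foot_axis above 0.1 m) and ((x of packer1_mid in the frame of foot_axis between -0.01 and 0.01 m and y of packer1_mid in the frame of foot_axis between -0.038 and -0.018 m and z of packer1_mid in the frame of foot_axis below 0 m and angle between packer1_mid's own z axis and vertical below 0.08 rad) or horizontal distance between packer1_mid and foot_axis above 0.1 m) and ((x of packer2_mid in the frame of foot_axis between -0.01 and 0.01 m and y of packer2_mid in the frame of foot_axis between -0.038 and -0.018 m and z of packer2_mid in the frame of foot_axis below 0 m and angle between packer2_mid's own z axis and vertical below 0.08 rad) or horizontal distance between packer2_mid and foot_axis above 0.1 m) and linear speed of each of packer0, packer1, packer2 below 0.02 m/s); the robot touches nothing.
It fails at once if the foot is forced with more than 40 N (contact force between foot and anything else above 40 N).
It fails at once if the robot bears on the lug with more than 40 N (contact force between the fingers and lightbox_c0 above 40 N).
It fails at once if a bystander is disturbed (moved over 30 mm) (distance of any of lathekin, tape, mug, flux, driver, block, jar from where it was at the start of the episode above 0.03 m).
It also fails if it takes over 72 s, if anything falls off the work surface, if the arm or the gripper's body presses on something with over 40 N, if the wrist force passes 120 N, or if a joint passes its speed limit or range.

## Working session

There is one attempt and no reset: what is moved stays moved. The work goes in short steps, each a Python script; the robot and the scene stay as the last script left them, time stands still between calls to the robot, and variables do not carry over. Pictures are saved under pics/ and viewed, and the job is handed in when it is done.

```bash
ls; mkdir -p pics; cat > h.py <<'E'
from plant import r, gripper_to, inverse_kinematics, vision, models, telemetry
import numpy as np, cv2
def snap(cam,fn):
    im=vision.snapshot(cam); cv2.imwrite('pics/'+fn,im[:,:,::-1]); return im
E
python3 - <<'E'
from h import *
for c in ["scene","top","wrist"]:
    snap(c,c+"0.png"); print(c,vision.get_calibration(c))
for c in ["scene","top"]:
    for n in ["foot_axis","foot","fence","lug_top","packer0_mid","lightbox","lathekin","tape","mug","flux","driver","block","jar"]:
        f=models.mark_of(n,c) if n!="lightbox" else models.boxes_of(n,c)
        print(c,n,[(np.round(d["at"],3).tolist(),round(d["score"],2)) for d in f][:5])
print(telemetry.current_t())
E
```

```text
pics
scene {'fx': 452.7140900738899, 'fy': 452.7140900738899, 'cx': 324.96196946570353, 'cy': 246.61142847880183, 'position': array([1.12673321, 0.1036033 , 0.63329247]), 'orientation': array([-0.2240543 ,  0.51273493,  0.76070441, -0.32898534])}
top {'fx': 527.6139019156429, 'fy': 527.6139019156429, 'cx': 328.10927576332165, 'cy': 243.99632027507076, 'position': array([ 0.42773336, -0.12205018,  1.22729832]), 'orientation': array([ 0.04485919, -0.70547381,  0.7068064 , -0.02681534])}
wrist {'fx': 371.64829954431775, 'fy': 371.64829954431775, 'cx': 318.6242955125716, 'cy': 242.5277492314239, 'position': array([ 0.31984833, -0.48203213,  0.38481838]), 'orientation': array([ 0.10158373,  0.84585873, -0.51978576, -0.06345493])}
scene foot_axis [([0.553, 0.064, 0.026], 0.9), ([0.554, -0.449, 0.0], 0.71), ([0.418, -0.232, 0.002], 0.58)]
scene foot [([0.417, -0.233, 0.004], 0.6), ([0.555, 0.068, 0.02], 0.44)]
scene fence [([0.561, 0.095, 0.002], 0.6)]
scene lug_top [([0.559, 0.063, 0.062], 0.75)]
scene packer0_mid [([0.667, -0.261, -0.0], 0.72)]
scene lightbox [([0.546, 0.253, 0.077], 0.57
[... 472 characters left out ...]
 0.003], 0.22)]
top foot []
top fence [([0.334, -0.345, -0.002], 0.44)]
top lug_top [([0.553, 0.065, 0.065], 0.69)]
top packer0_mid [([0.664, -0.258, 0.003], 0.84), ([0.33, -0.346, -0.0], 0.68)]
top lightbox [([0.508, 0.239, 0.077], 0.71), ([0.67, -0.261, 0.009], 0.4)]
top lathekin [([0.497, -0.241, -0.0], 0.88)]
top tape [([0.766, -0.041, -0.002], 0.6), ([0.417, -0.236, 0.007], 0.45), ([0.332, -0.348, -0.002], 0.44)]
top mug [([0.651, -0.413, -0.003], 0.71)]
top flux [([0.557, -0.446, -0.002], 0.96)]
top driver [([0.755, -0.23, -0.004], 0.8), ([0.586, -0.267, -0.0], 0.64)]
top block [([0.329, -0.345, 0.0], 0.68), ([0.754, -0.228, -0.009], 0.63)]
top jar [([0.784, 0.075, -0.002], 0.58)]
1.45
```

View pics/scene0.png

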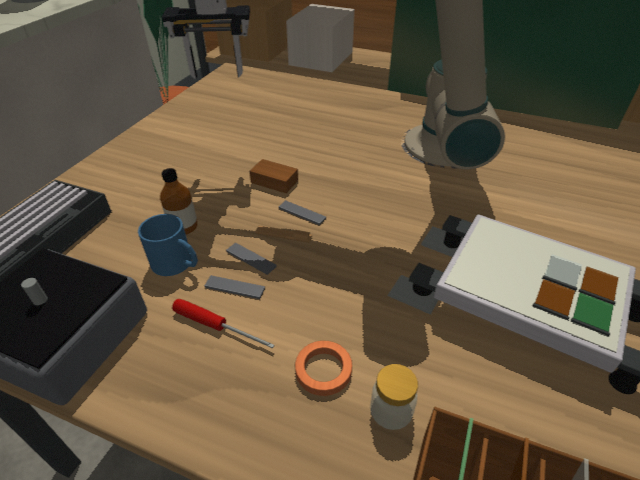

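View pics/top0.png

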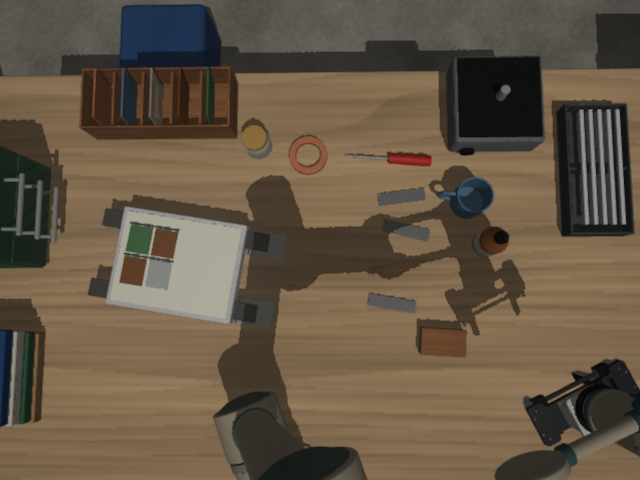

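View pics/wrist0.png

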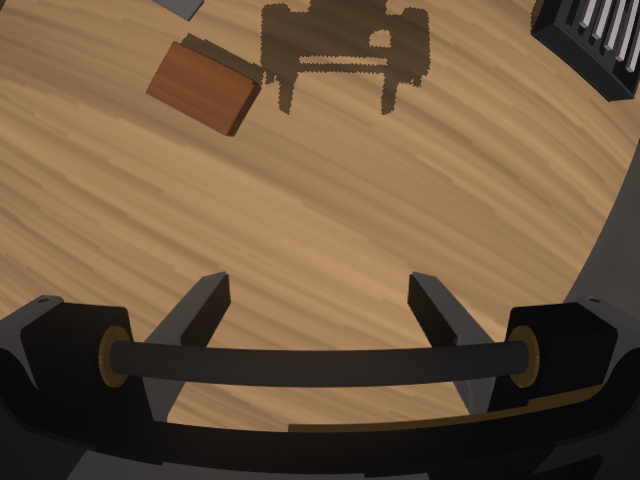

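```bash
cat >> h.py <<'E'
from scipy.spatial.transform import Rotation as R
def rot(q): return R.from_quat([q[1],q[2],q[3],q[0]]).as_matrix()
def quat(M):
    q=R.from_matrix(M).as_quat(); return [q[3],q[0],q[1],q[2]]
def proj(c,p):
    k=vision.get_calibration(c) if isinstance(c,str) else c
    v=rot(k['orientation']).T@(np.array(p)-k['position'])
    return np.array([k['fx']*v[0]/v[2]+k['cx'],k['fy']*v[1]/v[2]+k['cy']])
def unproj(c,uv,z):
    k=vision.get_calibration(c) if isinstance(c,str) else c
    d=rot(k['orientation'])@np.array([(uv[0]-k['cx'])/k['fx'],(uv[1]-k['cy'])/k['fy'],1.])
    return k['position']+d*(z-k['position'][2])/d[2]
E
python3 - <<'E'
from h import *
for n,p in dict(foot=(.553,.066,.019),fence=(.561,.095,.002),lat=(.497,-.24,0),pA=(.665,-.26,0),b=(.586,-.267,0),c=(.418,-.236,0)).items():
    print(n,proj("top",p).round(),proj("scene",p).round())
M=rot(telemetry.current_tool_rot());print(M.round(3))
im=cv2.imread('pics/top0.png')
cv2.imwrite('pics/t1.png',cv2.resize(im[170:340,350:500],None,fx=5,fy=3.5*0+5)[:600*2][::1] if 0 else cv2.resize(im[175:325,350:500],None,fx=4,fy=4))
cv2.imwrite('pics/t2.png',cv2.resize(im[195:345,90:290],None,fx=4,fy=4))
im=cv2.imread('pics/scene0.png')
cv2.imwrite('pics/s2.png',cv2.resize(im[200:320,370:530],None,fx=5,fy=5))
E
```

```text
foot [260. 243.] [423. 289.]
fence [249. 241.] [436. 302.]
lat [392. 268.] [284. 235.]
pA [400. 196.] [235. 288.]
b [404. 230.] [253. 259.]
c [391. 302.] [301. 214.]
[[ 0.452 -0.892  0.   ]
 [-0.892 -0.452 -0.   ]
 [ 0.     0.    -1.   ]]
```

View pics/t1.png

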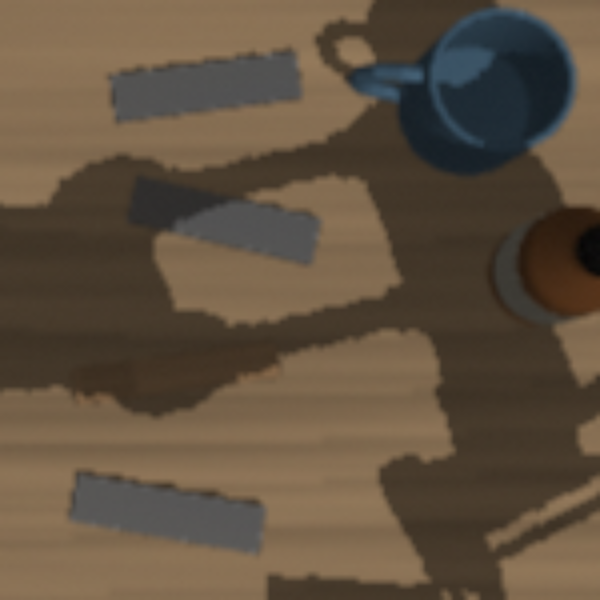

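View pics/t2.png

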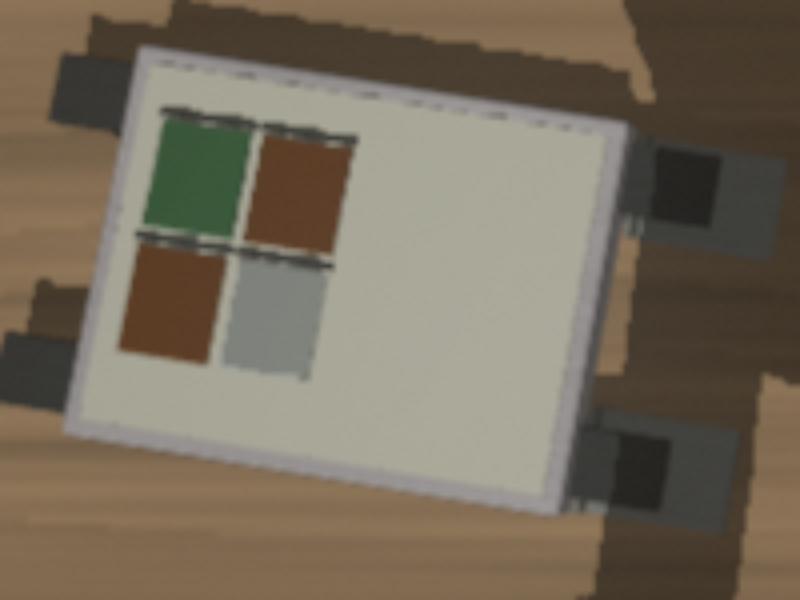

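View pics/s2.png

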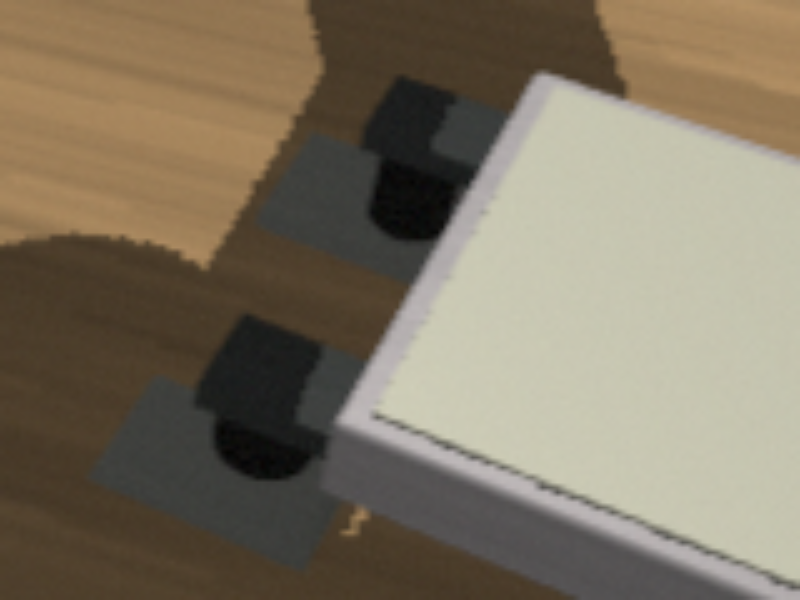

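```bash
python3 - <<'E'
from h import *
c=vision.get_calibration("top")
def ang(a,b,z):
    A,B=unproj(c,a,z),unproj(c,b,z);d=A-B;print(A.round(4),B.round(4),'len',np.linalg.norm(d).round(4),'ang',np.degrees(np.arctan2(d[1],d[0])).round(2))
t=lambda u,v:(90+u/4,195+v/4)
print("box");ang(t(628,125),t(560,512),.08)
ang(t(628,125),t(140,50),.08);ang(t(560,512),t(66,430),.08)
print("plate")
for z in (.002,.008):
    ang(t(785,160),t(773,258),z);ang(t(785,160),t(740,430),z)
print("lug");ang(t(720,153),t(712,227),.06); ang(t(720,153),t(670,438),.06)
s=lambda u,v:(350+u/4,175+v/4)
print("packers")
im=cv2.imread('pics/top0.png').astype(int)
for n in ((.665,-.26,.006),(.586,-.267,.006),(.418,-.236,.006)):
    pass
for P in ([(113,78),(293,54),(301,98),(117,123)],[(137,178),(319,217),(311,263),(129,220)],[(79,474),(264,508),(260,552),(70,518)]):
    W=np.array([unproj(c,s(*p),.006) for p in P]); m=W.mean(0); d=(W[0]+W[3]-W[1]-W[2])/2
    print(m.round(4),np.linalg.norm(d).round(4),np.degrees(np.arctan2(d[1],d[0])).round(1))
k=vision.get_calibration("wrist");M=rot(telemetry.current_tool_rot())
print(M.T@(k['position']-np.array(telemetry.current_ee_pos())),(M.T@rot(k['orientation'])).round(3))
E
```

```text
box
[0.5844 0.0859 0.08  ] [0.3734 0.1197 0.08  ] len 0.2137 ang -9.09
[0.5844 0.0859 0.08  ] [0.6276 0.3591 0.08  ] len 0.2765 ang -98.98
[0.3734 0.1197 0.08  ] [0.4176 0.3918 0.08  ] len 0.2756 ang -99.22
plate
[0.574  0.0074 0.002 ] [0.5164 0.0139 0.002 ] len 0.0579 ang -6.53
[0.574  0.0074 0.002 ] [0.4167 0.0323 0.002 ] len 0.1592 ang -9.01
[0.5733 0.0067 0.008 ] [0.516  0.0133 0.008 ] len 0.0576 ang -6.53
[0.5733 0.0067 0.008 ] [0.4168 0.0315 0.008 ] len 0.1584 ang -9.01
lug
[0.5711 0.0377 0.06  ] [0.5296 0.0417 0.06  ] len 0.0417 ang -5.55
[0.5711 0.0377 0.06  ] [0.4129 0.0637 0.06  ] len 0.1604 ang -9.33
packers
[ 0.6619 -0.2627  0.006 ] 0.1073 97.5
[ 0.5845 -0.2719  0.006 ] 0.1079 76.9
[ 0.415  -0.2375  0.006 ] 0.1087 79.7
[-0.00031914 -0.06754076 -0.18719871] [[ 1.    -0.    -0.   ]
 [ 0.     0.971  0.238]
 [ 0.    -0.238  0.971]]
```

```bash
cat >> h.py <<'E'
YAW=np.radians(-9.1)
BX=np.array([np.cos(YAW),np.sin(YAW),0]);BY=np.array([-np.sin(YAW),np.cos(YAW),0])
FA=np.array([.5535,.063,0])
def qdir(a):  # tool y (horizontal) along angle a (rad), pointing down
    y=np.array([np.cos(a),np.sin(a),0]); z=np.array([0,0,-1.]); x=np.cross(y,z)
    return quat(np.stack([x,y,z],1))
QB=qdir(YAW+np.pi/2)
def fish_unproj(k,uv,z):
    a=np.array([(uv[0]-k['cx'])/k['fx'],(uv[1]-k['cy'])/k['fy']]);t=np.hypot(*a)
    d=rot(k['orientation'])@np.array([*(np.sin(t)*a/t),np.cos(t)])
    return k['position']+d*(z-k['position'][2])/d[2]
def fish_proj(k,p):
    v=rot(k['orientation']).T@(np.array(p)-k['position']);t=np.arctan2(np.hypot(v[0],v[1]),v[2]);n=v[:2]/np.hypot(v[0],v[1])
    return np.array([k['cx'],k['cy']])+k['fx']*t*n
def T(): return round(telemetry.current_t(),2)
E
python3 - <<'E'
from h import *
print(QB, inverse_kinematics(FA-.13*BY+[0,0,.2],QB))
p=FA-.10*BY+[0,0,.16]
print(inverse_kinematics(p,QB))
for g,a in (((.415,-.2375,.03),79.7),((.5845,-.2719,.03),76.9),((.662,-.263,.03),97.5)):
    print(inverse_kinematics(g,qdir(np.radians(a))))
gripper_to(.048)
r.move_to(p,QB)
k=vision.get_calibration("wrist");snap("wrist","w1.png");print(k)
for n in ["foot_axis","foot","lug_top","fence"]:
    print(n,[(np.round(d["at"],4).tolist(),round(d["score"],2)) for d in models.mark_of(n,"wrist")][:3])
print(T())
E
```

```text
[np.float64(0.0), np.float64(0.07932904023460943), np.float64(0.9968484856664305), np.float64(0.0)] None
None
[-6.65450631e-01  2.95711849e-01  1.95467931e+00 -4.44089210e-16
  8.91201490e-01  2.65591094e+00]
None
[-4.75741832e-01  5.93130202e-01  1.41036242e+00 -4.44089210e-16
  1.13810003e+00  2.53495113e+00]Traceback (most recent call last):
  File "<stdin>", line 8, in <module>
plant.PlanningError: the arm cannot take that pose within its joint ranges
```

```bash
cat >> h.py <<'E'
QB=qdir(YAW-np.pi/2)
E
python3 - <<'E'
from h import *
p=FA-.17*BY+[0,0,.16]
print(inverse_kinematics(p,QB),T())
for g,a in (((.415,-.2375,.03),79.7),((.5845,-.2719,.03),76.9),((.662,-.263,.03),97.5)):
    print(inverse_kinematics(g,qdir(np.radians(a-180))))
r.move_to(p,QB)
print(T())
k=vision.get_calibration("wrist");snap("wrist","w1.png");print(k)
for n in ["foot_axis","foot","lug_top","fence","packer0_mid"]:
    print(n,[(np.round(d["at"],4).tolist(),round(d["score"],2)) for d in models.mark_of(n,"wrist")][:3])
print(T())
E
```

```text
[-3.26162064e-01  2.43789157e-01  1.64844487e+00 -4.44089210e-16
  1.24935863e+00 -1.67337103e-01] 2.3
[-6.65450631e-01  2.95711849e-01  1.95467931e+00 -4.44089210e-16
  8.91201490e-01 -4.85681718e-01]
[-5.43273730e-01  5.04768071e-01  1.58239774e+00 -4.44089210e-16
  1.05442684e+00 -3.14635598e-01]
[-4.75741832e-01  5.93130202e-01  1.41036242e+00 -4.44089210e-16
  1.13810003e+00 -6.06641526e-01]
4.08
{'fx': 371.64829954431775, 'fy': 371.64829954431775, 'cx': 318.6242955125716, 'cy': 242.5277492314239, 'position': array([ 0.53634839, -0.03814692,  0.34723968]), 'orientation': array([ 0.11962109,  0.98958702, -0.07948537, -0.00950801])}
foot_axis [([0.5564, 0.0631, 0.0187], 0.7)]
foot []
lug_top [([0.5523, 0.0619, 0.0634], 0.68)]
fence []
packer0_mid []
4.38
```

View pics/w1.png

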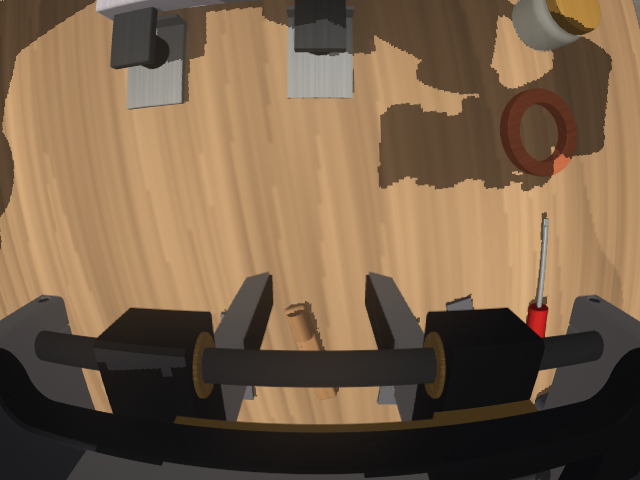

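```bash
python3 - <<'E'
from h import *
im=cv2.imread('pics/w1.png')
cv2.imwrite('pics/w1z.png',cv2.resize(im[0:120,100:370],None,fx=2.95,fy=5))
E
```

```text
(no output)
```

View pics/w1z.png

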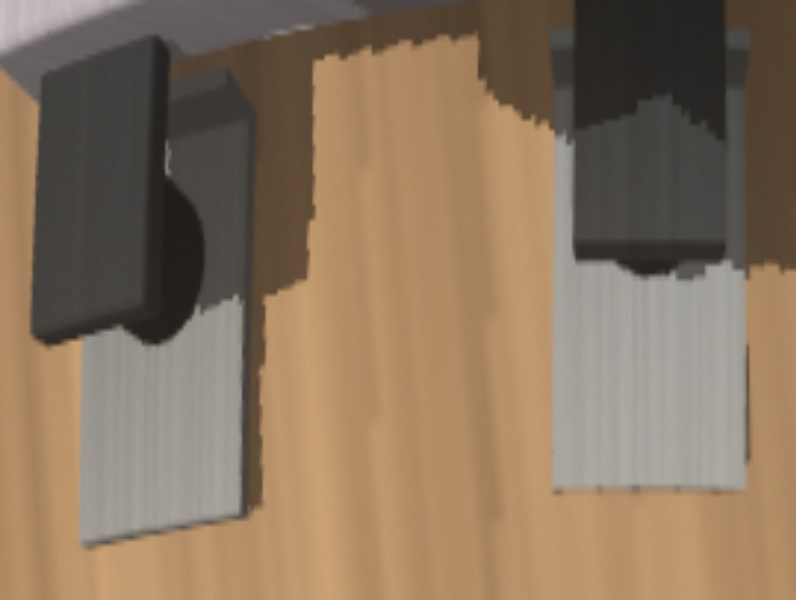

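```bash
cat > k1.py <<'E'
import numpy as np
K={'fx': 371.64829954431775,'cx': 318.6242955125716, 'cy': 242.5277492314239,'fy': 371.64829954431775, 'position': np.array([ 0.53634839, -0.03814692,  0.34723968]), 'orientation': np.array([ 0.11962109,  0.98958702, -0.07948537, -0.00950801])}
E
python3 - <<'E'
from h import *
from k1 import K
z=lambda u,v:(100+u/2.95,v/5)
for z0 in(.002,.008):
    L,Rr=[fish_unproj(K,z(*p),z0) for p in ((554,489),(747,488))]
    d=Rr-L;m=(L+Rr)/2;print(m.round(4),np.linalg.norm(d).round(4),np.degrees(np.arctan2(d[1],d[0])).round(2),'foot',(m+.053*BY).round(4))
L,Rr=[fish_unproj(K,z(*p),.06) for p in ((575,243),(726,243))]
d=Rr-L;m=(L+Rr)/2;print('lug',m.round(4),np.linalg.norm(d).round(4),np.degrees(np.arctan2(d[1],d[0])).round(2),'foot',(m+.022*BY).round(4))
for s,(a,b) in dict(near=((84,543),(244,513))).items():
  for z0 in(.002,.008):
    L,Rr=[fish_unproj(K,z(*p),z0) for p in (a,b)];print(s,(L+Rr)/2,np.linalg.norm(L-Rr).round(4))
E
```

```text
[0.5465 0.0131 0.002 ] 0.0601 -8.92 foot [0.5548 0.0654 0.002 ]
[0.5463 0.0122 0.008 ] 0.059 -8.92 foot [0.5547 0.0645 0.008 ]
lug [0.5511 0.0438 0.06  ] 0.0394 -9.08 foot [0.5546 0.0655 0.06  ]
near [0.38663918 0.04013942 0.002     ] 0.0604
near [0.38924101 0.03877887 0.008     ] 0.0594
```

```bash
cat >> h.py <<'E'
FA=np.array([.5547,.0650,0])
def grab(c,deg,off=.035,zt=.0265,grip=40,op=.048):
    a=np.radians(deg); d=np.array([np.cos(a),np.sin(a),0]); q=qdir(a-np.pi)
    p=np.array([c[0],c[1],0])-off*d
    gripper_to(op)
    r.move_to(p+[0,0,.07],q)
    r.move_l(p+[0,0,zt],vel=.12)
    gripper_to(.02,grip); print('open',telemetry.current_opening(),T())
    r.move_l(p+[0,0,.075],vel=.15)
def pose(n_y,z): return FA+BY*n_y+[0,0,z]
E
python3 - <<'E'
from h import *
grab((.416,-.2355),79.7)
r.move_to(pose(-.063-.10,.075),QB)
print(T(),telemetry.current_opening(),telemetry.current_wrist_force())
snap("wrist","w2.png");snap("scene","s3.png")
E
```

```text
open 0.020176744905379476 6.63
7.96 0.019882110959503447 [ 0.4596909   0.49311744 -0.0257247 ]
```

View pics/w2.png

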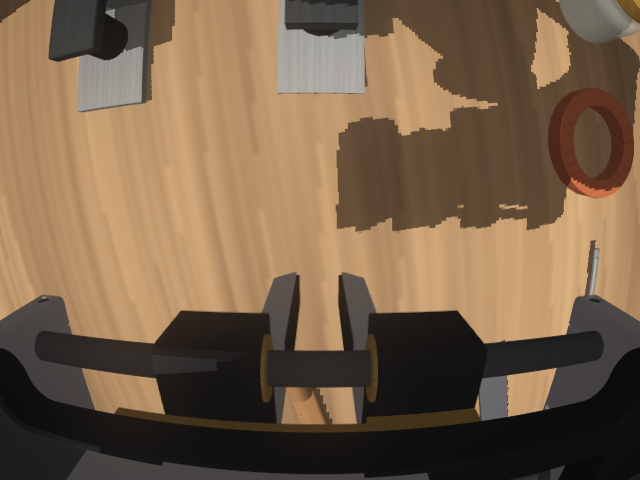

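View pics/s3.png

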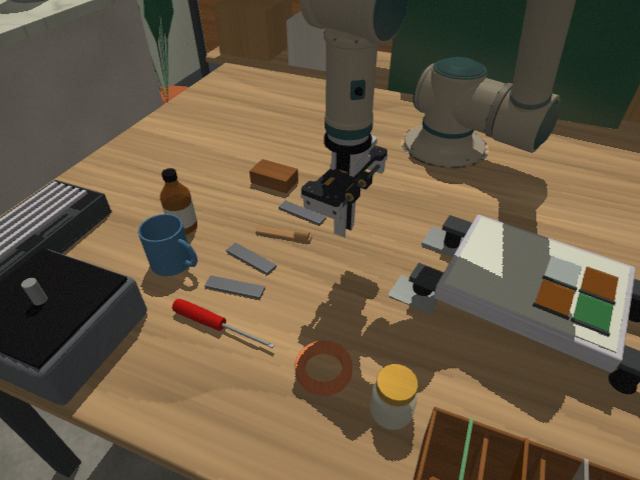

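```bash
python3 - <<'E'
from h import *
print(r.nose_length, telemetry.current_ee_pos(), pose(-.163,.075))
gripper_to(.048)
a=np.radians(79.7); d=np.array([np.cos(a),np.sin(a),0]); q=qdir(a-np.pi)
p=np.array([.416,-.2355,0])-.035*d
r.move_to(p+[0,0,.05],q)
k=vision.get_calibration("wrist")
snap("wrist","w3.png")
print(k['position'],k['orientation'])
g=r.move_l(p+[0,0,.0265],vel=.1,guard=5)
print(g,telemetry.current_ee_pos(),p,telemetry.current_opening(),T())
snap("scene","s4.png");snap("wrist","w4.png")
im=cv2.imread('pics/s4.png');cv2.imwrite('pics/s4z.png',cv2.resize(im[100:260,220:420],None,fx=3.7,fy=3.7))
E
```

```text
0.025 [ 0.5280641  -0.09726835  0.07464923] [ 0.52892024 -0.09594845  0.075     ]
[ 0.4213158  -0.20232576  0.23739908] [ 0.1190887   0.98878827 -0.08948369 -0.01040726]
False [ 0.41013014 -0.26904205  0.02626097] [ 0.40974192 -0.26993598  0.        ] 0.04764159109982475 9.97
```

View pics/s4z.png

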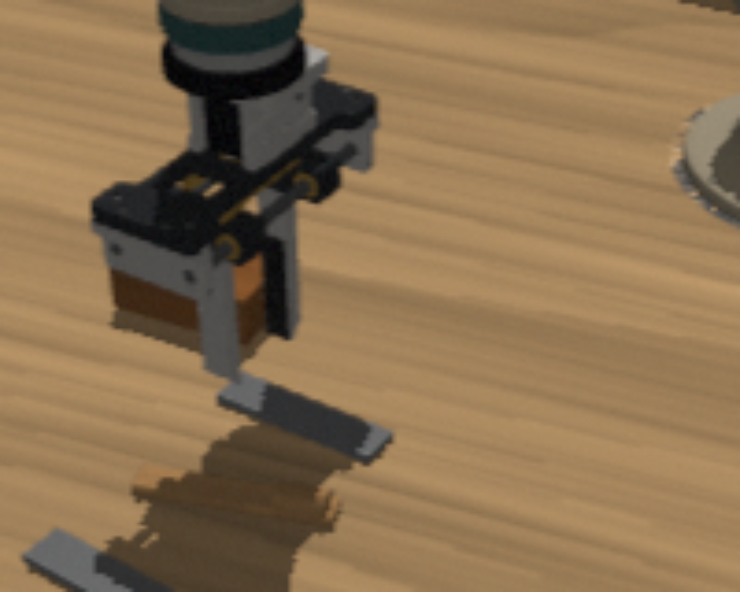

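View pics/w3.png

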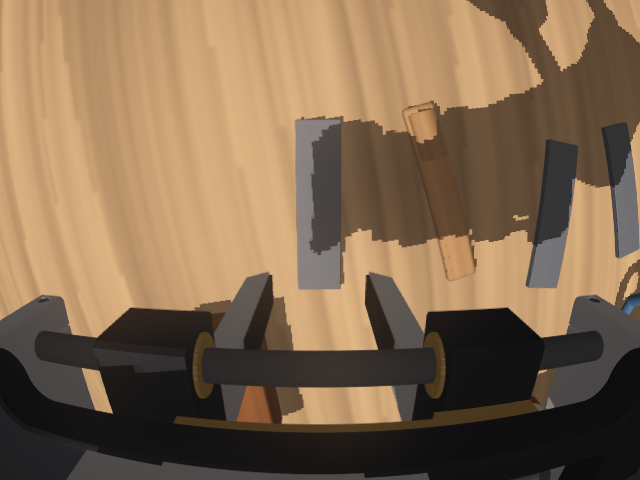

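View pics/w4.png

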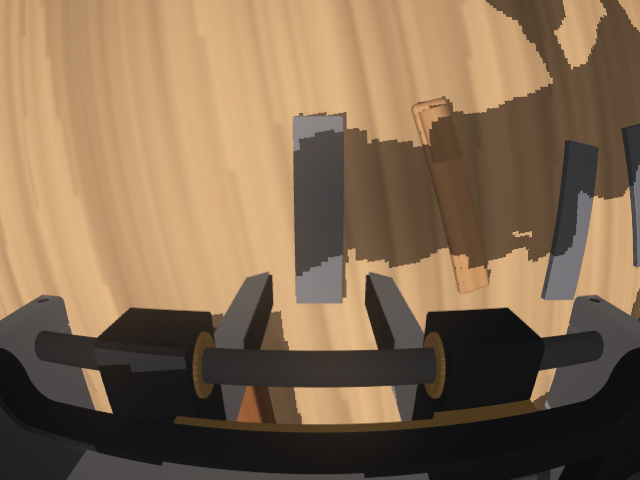

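```bash
python3 - <<'E'
from h import *
k=vision.get_calibration("wrist")
P=[fish_unproj(k,u,.006) for u in ((293,115),(346,114),(343,302),(296,302))]
for p in P: print(p.round(4))
P=np.array(P);print(P.mean(0)); d=(P[0]+P[1]-P[2]-P[3])/2;print(np.linalg.norm(d),np.degrees(np.arctan2(d[1],d[0])))
M=rot(telemetry.current_tool_rot());e=np.array(telemetry.current_ee_pos());print('tip proj',fish_proj(k,e+M[:,2]*.025+M[:,0]*.024),fish_proj(k,e+M[:,2]*.025-M[:,0]*.024), e,M.round(3))
for c in("scene","top","wrist"):
  vision.snapshot(c)
  print(c,[(np.round(d["at"],4).tolist(),round(d["score"],2)) for d in models.mark_of("packer0_mid",c)][:4])
E
```

```text
[ 0.4114 -0.1786  0.006 ]
[ 0.4403 -0.1833  0.006 ]
[ 0.4203 -0.2917  0.006 ]
[ 0.3923 -0.2866  0.006 ]
[ 0.41605919 -0.23504805  0.006     ]
0.1099717826186712 79.76712329181011
tip proj [360.50226882 268.86085716] [280.70789822 268.89613695] [ 0.41045762 -0.26979349  0.02689432] [[ 0.984 -0.178  0.001]
 [-0.178 -0.984 -0.   ]
 [ 0.001  0.    -1.   ]]
scene [([0.6663, -0.2621, 0.0022], 0.91)]
top [([0.665, -0.2576, 0.0025], 0.65)]
wrist []
```

```bash
python3 - <<'E'
from h import *
gripper_to(.0,20); print(telemetry.current_opening(),T(),telemetry.current_ee_pos(),telemetry.current_wrist_force())
snap("wrist","w5.png")
E
```

```text
0.00030629163792557487 11.22 [ 0.40974477 -0.26992068  0.02648093] [-0.98139385  0.90781892  0.23385207]
```

View pics/w5.png

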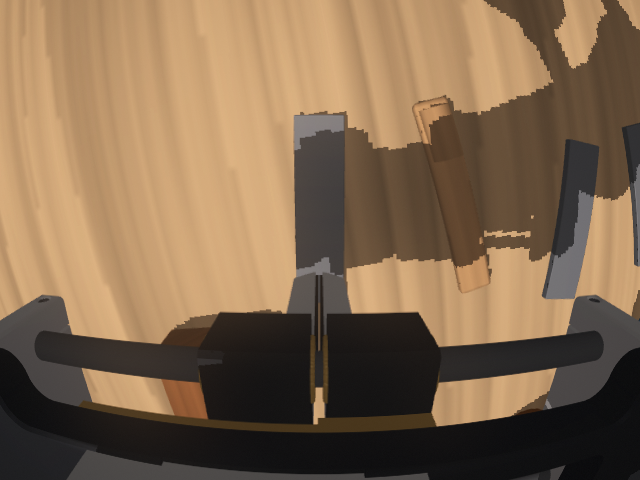

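```bash
python3 - <<'E'
from h import *
k=vision.get_calibration("wrist");M=rot(telemetry.current_tool_rot());e=np.array(telemetry.current_ee_pos())
for z in (0,.005,.010,.015,.02,.025):
    print(z,[fish_proj(k,e+M@np.array([.024*s,y,z])).round(1) for y in(-.008,.008) for s in (-1,1)],
     [fish_proj(k,e+M@np.array([.012,y,z])).round(1) for y in(-.008,)])
k2=vision.get_calibration("scene")
for z in (0,.01,.025): print(z,[((proj(k2,e+M@np.array([.024*s,y,z]))-[220,100])*3.7).round(0) for s in(-1,1) for y in (-.008,.008)])
E
```

```text
0 [array([275.6, 269. ]), array([366. , 268.9]), array([276.7, 296.9]), array([364.8, 296.8])] [array([343.5, 269. ])]
0.005 [array([276.6, 266.2]), array([364.9, 266.1]), array([277.6, 293.5]), array([363.8, 293.5])] [array([342.9, 266.2])]
0.01 [array([277.6, 263.5]), array([363.8, 263.4]), array([278.5, 290.3]), array([362.8, 290.3])] [array([342.3, 263.5])]
0.015 [array([278.5, 260.9]), array([362.8, 260.9]), array([279.4, 287.2]), array([361.8, 287.2])] [array([341.8, 261. ])]
0.02 [array([279.4, 258.5]), array([361.8, 258.4]), array([280.3, 284.3]), array([360.9, 284.2])] [array([341.3, 258.5])]
0.025 [array([280.3, 256.1]), array([360.9, 256.1]), array([281.1, 281.4]), array([360. , 281.4])] [array([340.8, 256.2])]
0 [array([288., 348.]), array([266., 340.]), array([241., 389.]), array([219., 380.])]
0.01 [array([288., 361.]), array([267., 353.]), array([242., 403.]), array([220., 394.])]
0.025 [array([289., 381.]), array([268., 372.]), array([243., 422.]), array([222., 413.])]
```

```bash
python3 - <<'E'
from h import *
e=np.array(telemetry.current_ee_pos())
g=r.move_l([e[0],e[1],-.02],vel=.03,guard=4)
print(g,telemetry.current_ee_pos(),telemetry.current_wrist_force(),T())
e=np.array(telemetry.current_ee_pos())
r.move_l([e[0],e[1],e[2]+.01])
E
```

```text
True [ 0.40965196 -0.26985285 -0.00094756] [-0.86508869 -0.8982359   4.66269501] 12.21
```

```bash
sed -i 's/zt=.0265/zt=-.0052/; s/\[0,0,.07\],q/[0,0,.04],q/; s/\[0,0,.075\],vel/[0,0,.045],vel/' h.py
python3 - <<'E'
from h import *
e=np.array(telemetry.current_ee_pos())
gripper_to(.048)
r.move_l([e[0],e[1],-.0052],vel=.1,guard=6)
gripper_to(.02,40);print(telemetry.current_opening(),telemetry.current_ee_pos(),telemetry.current_wrist_force())
r.move_l([e[0],e[1],.045],vel=.15)
r.move_to(pose(-.063-.10,.045),QB)
print(T(),telemetry.current_opening(),telemetry.current_wrist_force(),telemetry.current_ee_pos())
snap("wrist","w6.png");im=snap("scene","s6.png")
cv2.imwrite('pics/s6z.png',cv2.resize(im[140:300,270:470,::-1],None,fx=3.7,fy=3.7))
E
```

```text
0.02707927820532216 [ 0.41025893 -0.2703708  -0.00488413] [-0.00342501 -0.34369575  1.87232488]
15.43 0.027000893756701356 [-0.7856413  -0.68062943  0.62552636] [ 0.52793694 -0.09641356  0.04420787]
```

View pics/s6z.png

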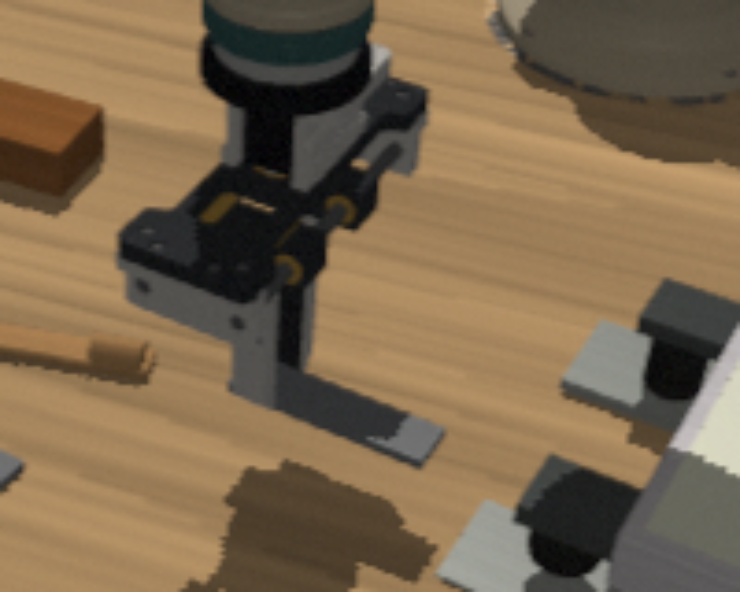

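View pics/w6.png

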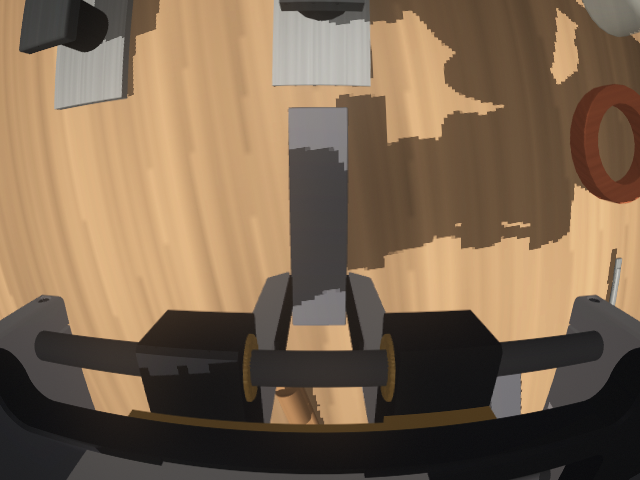

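```bash
cat >> h.py <<'E'
def ry():
    e=np.array(telemetry.current_ee_pos());d=e-FA;return [round(float(x)*1000,1) for x in (d@BX,d@BY,e[2])]
def insert(n,guard=6,clear=.0013,ytarget=-.058,vel=.06):
    z=-.003+.006*n+clear
    r.move_l(pose(-.163,z),vel=.12)
    r.move_l(pose(-.120,z),vel=.12)
    g=r.move_l(pose(ytarget,z),vel=vel,guard=guard)
    print('ins',g,ry(),telemetry.current_wrist_force(),telemetry.current_opening(),T())
def letgo(n):
    e=np.array(telemetry.current_ee_pos())
    g=r.move_l([e[0],e[1],e[2]-.003],vel=.02,guard=2.5)
    print('low',g,ry(),telemetry.current_wrist_force())
    gripper_to(.048)
    e=np.array(telemetry.current_ee_pos())
    r.move_l([e[0],e[1],.06],vel=.15); print(T())
E
python3 - <<'E'
from h import *
insert(0)
im=snap("scene","s7.png")
cv2.imwrite('pics/s7z.png',cv2.resize(im[160:320,320:520,::-1],None,fx=3.7,fy=3.7))
E
```

```text
ins True [-0.5, -63.0, -2.1] [-0.46526448 -1.2369334  -0.31567426] 0.027236572394648346 17.48
```

View pics/s7z.png

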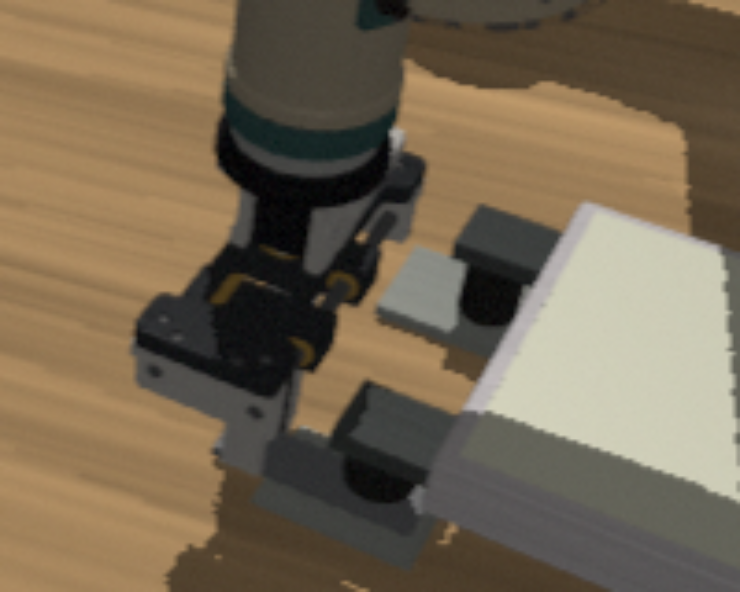

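```bash
python3 - <<'E'
from h import *
letgo(0)
im=snap("scene","s8.png")
cv2.imwrite('pics/s8z.png',cv2.resize(im[160:320,320:520,::-1],None,fx=3.7,fy=3.7))
a=np.radians(76.9)
r.move_to(np.array([.5855,-.270,.06])-.035*np.array([np.cos(a),np.sin(a),0]),qdir(a-np.pi))
k=vision.get_calibration("wrist");print(repr(k['position']),repr(k['orientation']))
snap("wrist","w8.png");print(T())
E
```

```text
low True [-0.4, -63.1, -3.3] [-0.62219689 -0.46687542  6.90487175]
18.85
array([ 0.59183546, -0.23610631,  0.2469017 ]) array([ 0.11822954,  0.98643965, -0.11294934, -0.01417866])
20.12
```

View pics/s8z.png

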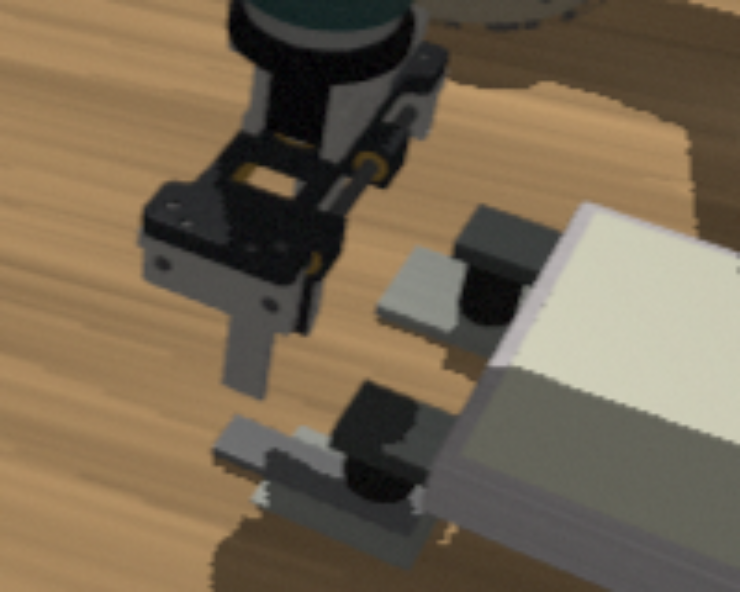

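View pics/w8.png

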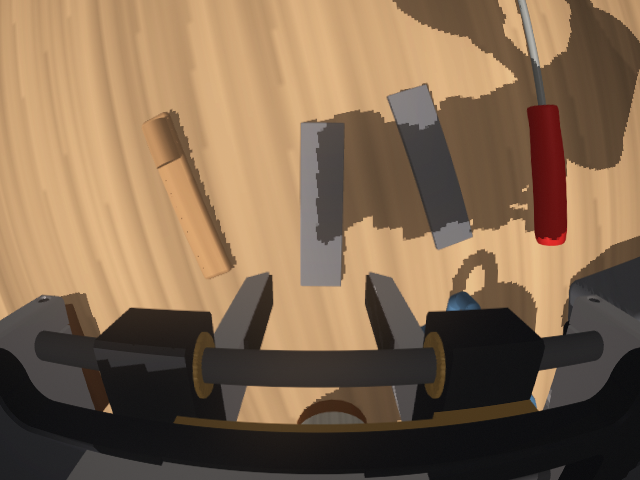

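```bash
python3 - <<'E'
from h import *
k={**vision.get_calibration("wrist"),'position':np.array([ 0.59183546, -0.23610631,  0.2469017 ]),'orientation':np.array([ 0.11822954,  0.98643965, -0.11294934, -0.01417866])}
for P in ([(301,123),(344,123),(341,286),(301,286)],[(388,96),(428,84),(472,235),(438,248)]):
    P=np.array([fish_unproj(k,u,.006) for u in P]);d=(P[0]+P[1]-P[2]-P[3])/2
    print(P.mean(0).round(4),np.linalg.norm(d).round(4),np.degrees(np.arctan2(d[1],d[0])).round(2))
for u in((480,250),(447,300),(465,300)): print(fish_unproj(k,u,.045),fish_unproj(k,u,.07),fish_unproj(k,u,.09))
k=vision.get_calibration("top")
for u in((433,185),(436,192),(450,198)): print(unproj(k,u,.045),unproj(k,u,.0))
E
```

```text
[ 0.5857 -0.2703  0.006 ] 0.1096 76.49
[ 0.6649 -0.2602  0.006 ] 0.1082 96.88
[ 0.6737501 -0.3102751  0.045    ] [ 0.66360721 -0.30109133  0.07      ] [ 0.6554929  -0.29374431  0.09      ]
[ 0.64874408 -0.33685861  0.045     ] [ 0.64169751 -0.3243832   0.07      ] [ 0.63606025 -0.31440286  0.09      ]
[ 0.66052545 -0.34008958  0.045     ] [ 0.65202007 -0.3272141   0.07      ] [ 0.64521577 -0.31691372  0.09      ]
[ 0.68179382 -0.32985075  0.045     ] [ 0.69146374 -0.33775994  0.        ]
[ 0.66564169 -0.33627763  0.045     ] [ 0.67469683 -0.34443144  0.        ]
[ 0.65169519 -0.36746572  0.045     ] [ 0.6602195  -0.37680659  0.        ]
```

```bash
python3 - <<'E'
from h import *
grab((.5857,-.2703),76.5)
print(telemetry.current_opening(),T())
r.move_to(pose(-.163,.045),QB)
insert(1)
im=snap("scene","s9.png")
cv2.imwrite('pics/s9z.png',cv2.resize(im[160:320,320:520,::-1],None,fx=3.7,fy=3.7))
E
```

```text
open 0.026912281751497742 21.59
0.02700526065035907 22.07
ins True [-0.3, -62.9, 4.0] [ 0.74732136 -1.51870327  0.0331649 ] 0.027023042350914746 24.83
```

View pics/s9z.png

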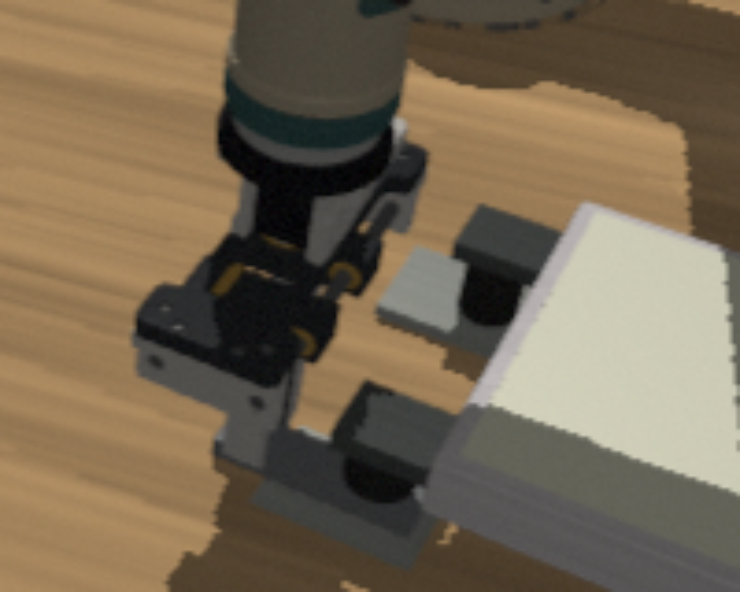

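```bash
python3 - <<'E'
from h import *
letgo(1)
r.move_l(pose(-.12,.07),vel=.2)
im=snap("scene","s10.png");snap("wrist","w10.png")
cv2.imwrite('pics/s10z.png',cv2.resize(im[160:320,320:520,::-1],None,fx=3.7,fy=3.7))
grab((.6649,-.2605),97,off=.030)
print(telemetry.current_opening(),T())
r.move_to(pose(-.163,.05),QB)
im=snap("scene","s11.png");snap("wrist","w11.png");print(T())
cv2.imwrite('pics/s11z.png',cv2.resize(im[140:320,270:495,::-1],None,fx=3.3,fy=3.3))
E
```

```text
low True [-0.3, -63.2, 2.8] [-1.62395213  1.52537762  7.27130051]
26.17
open 0.026998262288206308 28.98
0.027047217762061697 29.46
30.51
```

View pics/s10z.png

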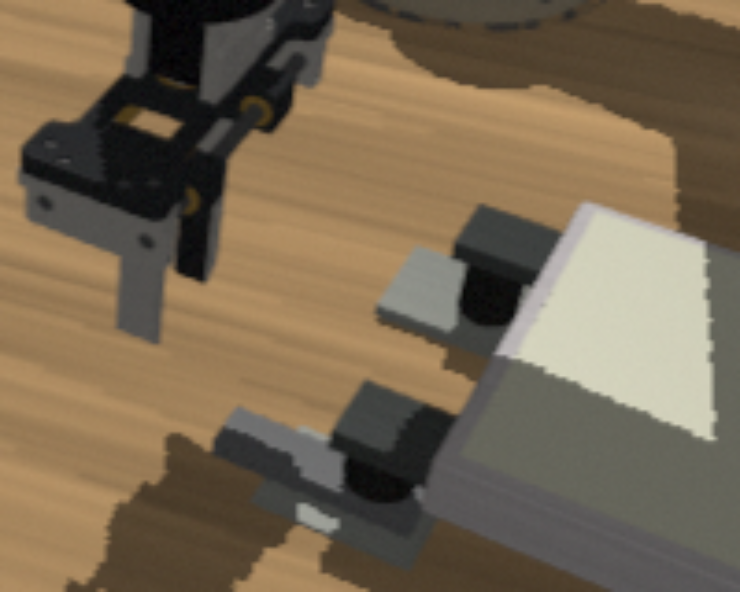

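View pics/s11z.png

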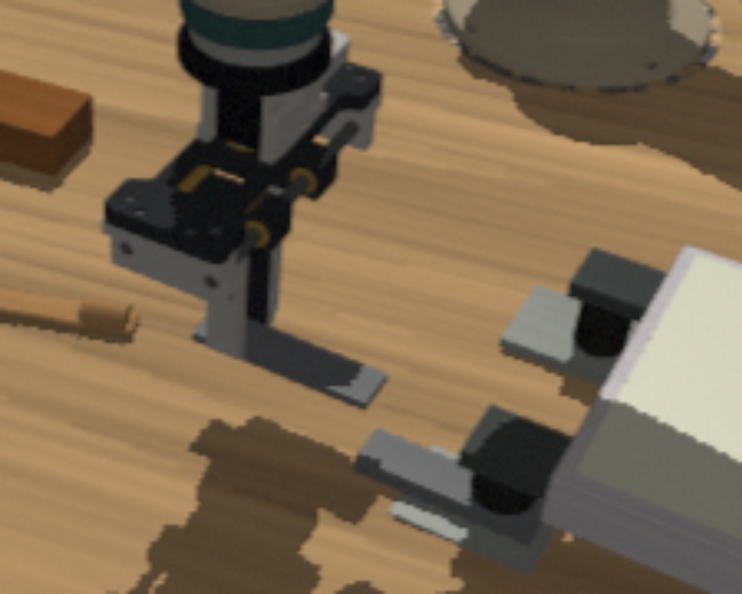

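View pics/w11.png

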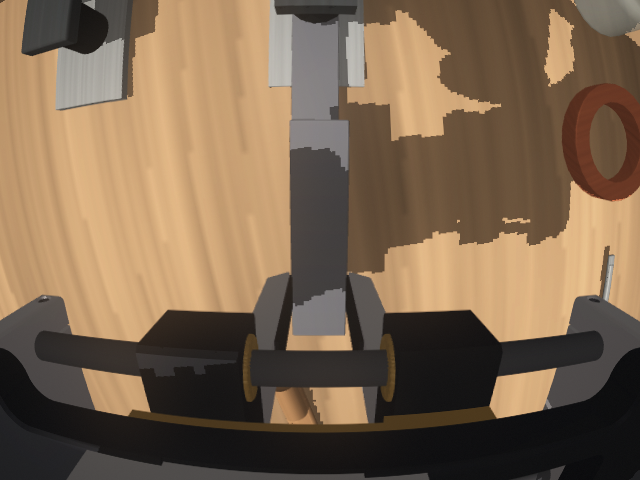

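```bash
python3 - <<'E'
from h import *
z=.0093
r.move_l(pose(-.175,z+.004),vel=.12)
r.move_l(pose(-.150,z),vel=.1)
r.move_l(pose(-.110,z),vel=.1)
print(ry(),telemetry.current_wrist_force())
g=r.move_l(pose(-.056,z),vel=.03,guard=22)
f=np.array(telemetry.current_wrist_force())
print(g,ry(),f.round(2),(f@BY).round(2),telemetry.current_opening(),T())
im=snap("scene","s12.png")
cv2.imwrite('pics/s12z.png',cv2.resize(im[160:320,320:520,::-1],None,fx=3.7,fy=3.7))
E
```

```text
[0.1, -110.0, 9.4] [ 0.19776044  0.54589789 -0.40257629]
False [0.1, -57.5, 9.4] [-0.35 -6.11  1.89] -6.08 0.027249697638816166 33.88
```

View pics/s12z.png

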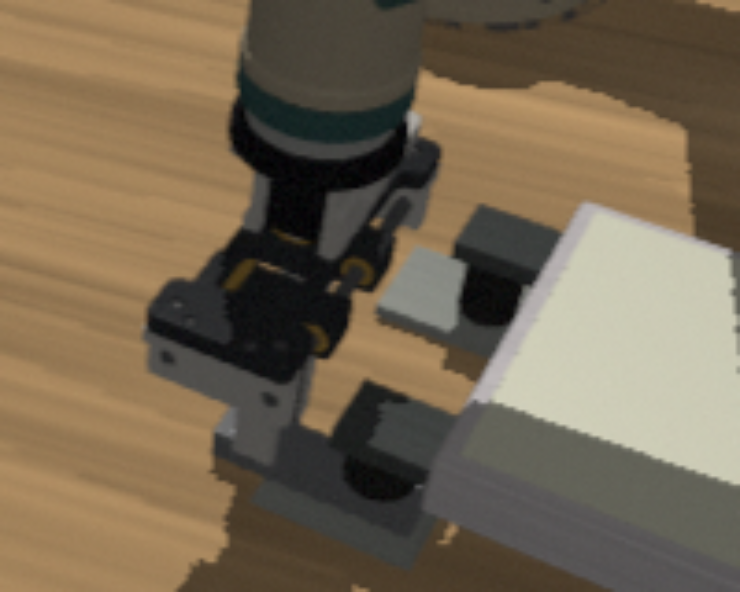

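```bash
python3 - <<'E'
from h import *
gripper_to(.048)
e=np.array(telemetry.current_ee_pos()); print(ry(),telemetry.current_wrist_force())
r.move_l([e[0],e[1],.085],vel=.2)
im=snap("scene","s13.png")
cv2.imwrite('pics/s13z.png',cv2.resize(im[160:320,320:520,::-1],None,fx=3.7,fy=3.7))
gripper_to(0.0,20)
r.move_l(pose(-.002,.085),vel=.15)
r.hold(.2);f0=np.array(telemetry.current_wrist_force());print(ry(),f0.round(2),T())
snap("wrist","w13.png")
E
```

```text
[-0.1, -55.8, 9.3] [ 0.00261523 -0.63080433 -0.12923573]
[-0.0, -2.8, 85.0] [-0.27  0.08 -0.62] 36.6
```

View pics/s13z.png

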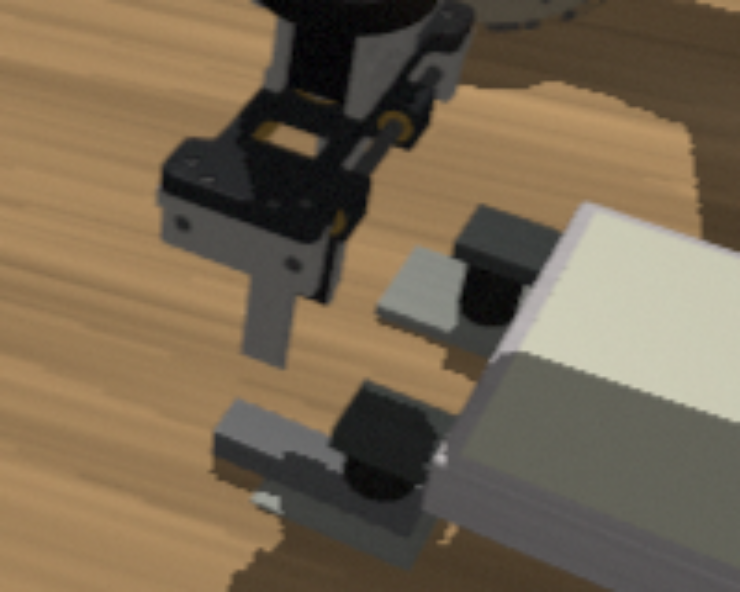

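View pics/w13.png

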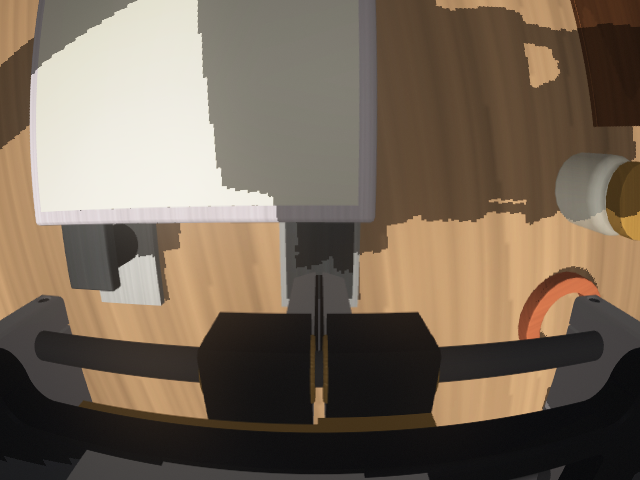

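```bash
python3 - <<'E'
from h import *
f0=-.5
r.move_l(pose(-.002,.060),vel=.1,guard=5)
g=r.move_l(pose(-.002,.048),vel=.015,guard=6)
print(g,ry(),np.round(telemetry.current_wrist_force(),2),T())
z=telemetry.current_ee_pos()[2]
for i in range(10):
    r.hold(.1)
    F=np.mean([telemetry.current_wrist_force()[2] for _ in range(3)])-f0
    print(round(F,2),ry())
    if F>=7.5: break
    z-=.0003; r.move_l(pose(-.002,z),vel=.01)
r.hold(.6); print(np.round(telemetry.current_wrist_force(),2),T())
im=snap("scene","s14.png")
cv2.imwrite('pics/s14z.png',cv2.resize(im[160:320,320:520,::-1],None,fx=3.7,fy=3.7))
E
```

```text
True [0.3, -2.0, 53.4] [-1.38  0.08  5.23] 37.6
6.7 [0.3, -2.0, 53.5]
4.99 [0.4, -1.9, 53.5]
8.57 [0.3, -2.0, 53.4]
[-0.9  -1.07  6.65] 39.0
```

View pics/s14z.png

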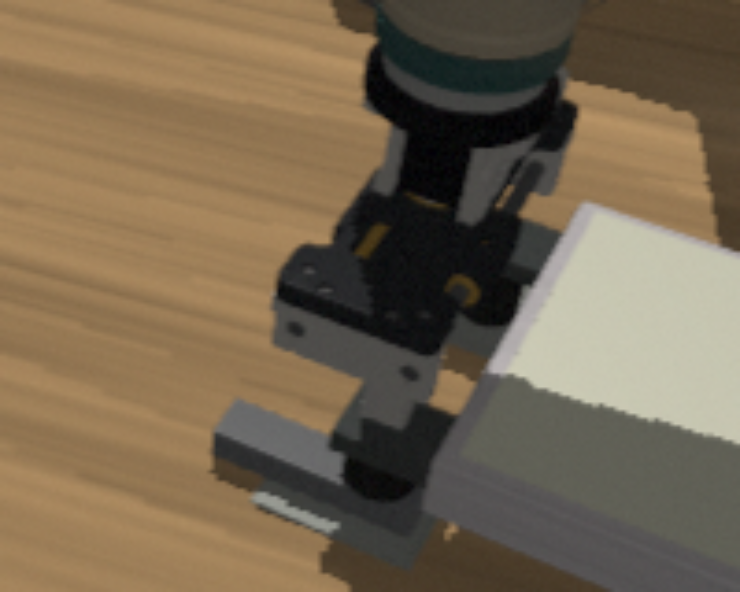

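```bash
python3 - <<'E'
from h import *
def F():
    v=[]
    for _ in range(10): r.hold(.03); v.append(telemetry.current_wrist_force()[2])
    return np.mean(v)+.3
z=telemetry.current_ee_pos()
z0=.0530
f=F();print(round(f,2),ry())
for zc in np.arange(.0532,.0490,-.0003):
    if f>=8.3: break
    r.move_l(pose(-.002,zc),vel=.01); f=F(); print(round(zc,4),round(f,2),ry())
r.hold(.5);print(round(F(),2),T())
r.move_l(pose(-.002,.10),vel=.15)
r.move_l(pose(-.09,.12),vel=.2)
r.hold(.3)
snap("wrist","w15.png");im=snap("scene","s15.png");print(np.round(telemetry.current_wrist_force(),2),T())
cv2.imwrite('pics/s15z.png',cv2.resize(im[160:320,320:520,::-1],None,fx=3.7,fy=3.7))
E
```

```text
7.25 [0.4, -2.0, 53.4]
0.0532 5.75 [0.3, -2.0, 53.5]
0.0529 6.9 [0.4, -2.0, 53.4]
0.0526 8.29 [0.4, -2.0, 53.3]
0.0523 9.9 [0.4, -2.0, 53.2]
9.79 42.55
[-1.05 -0.17 -0.11] 44.02
```

View pics/s15z.png

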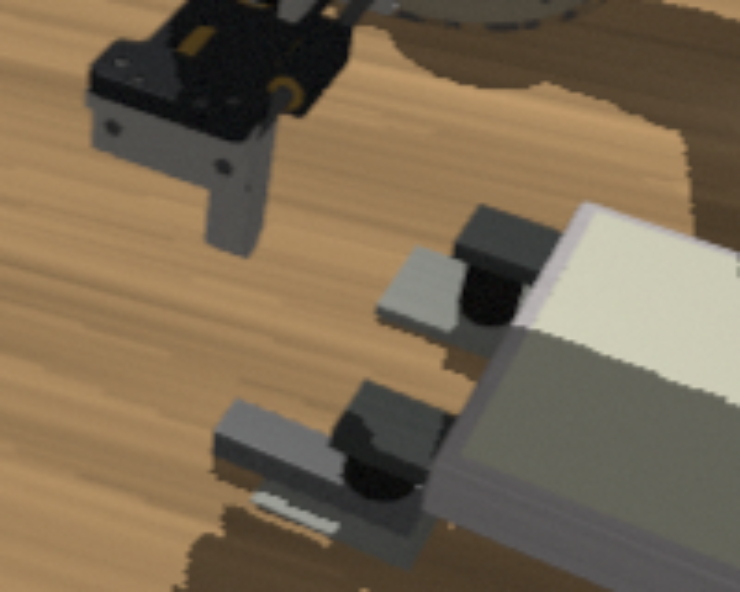

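View pics/w15.png

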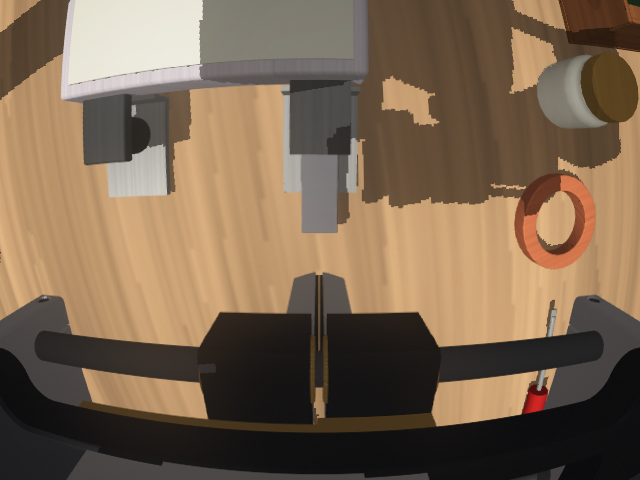

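View pics/s15.png

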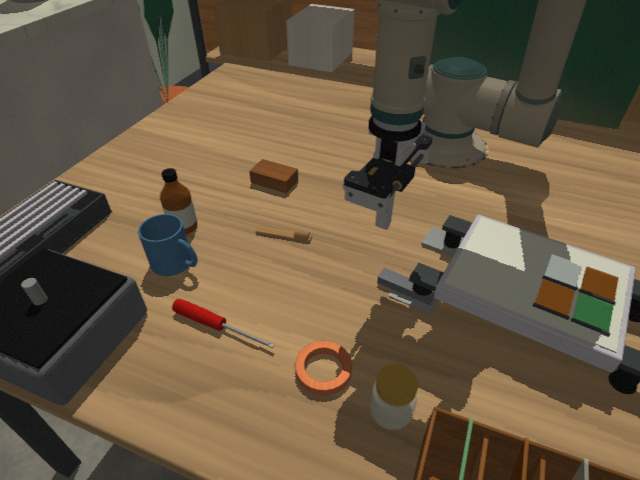

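```bash
python3 - <<'E'
from h import *
k=vision.get_calibration("wrist")
for u in((302,232),(338,232)):
    p=fish_unproj(k,u,.02)-FA;print((p@BX).round(4),(p@BY).round(4))
r.sign_off();print(T())
E
```

```text
-0.0145 -0.0828
0.014 -0.0828
the job is handed in; nothing more can be done
the job is handed in; nothing more can be done
```

I slid all three packers under the short foot, each pushed home against the fence, and the corner stayed firm when pressed. The job was handed in shortly after 44 s on the robot's clock, inside the 72 s limit.

**Packers:** The plate under that foot is the 2 mm one, from the wrist picture and the height at which the first packer landed, so three were needed. The last one took no more than about 6 N of push. In the final picture the outer end of the stack is centred on the foot's middle line. It lies 82.8 mm outside the foot axis, against 83 mm expected when fully home.

**Proof press:** I pressed the lug at about 7 to 10 N for several seconds. It gave only a few tenths of a millimetre, then I let go and backed away to zero force. The top of this was a little over the 8 N asked, because the force readings were noisy.

**Disagreements and limits:**
- **Fingertip position:** The stated figure (25 mm ahead of the TCP) did not match. Touching down showed the tips about 7 mm behind the TCP, so my first two tries at gripping a packer closed on empty air above it. I corrected for this and moved nothing in the process.
- **Rocking angle and foot force:** I could not read either of these directly. I judged them from the press stiffness, the push force and the pictures.
- **Bystanders:** In the final scene picture, the bystanders look to be where they started.

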